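Reset the tripped breaker and start the unit

ROBOT

A 7-joint arm with a two-finger parallel gripper is mounted at the origin on the work surface. World frame = base frame: x ahead of the robot, y to its left, z up, the work surface at z = 0. Lengths are in m, angles in rad, forces in N, time in s.
With the tool pointing down it reaches from about 0.4 to 0.85 m from the base axis. Payload 4.5 kg.
Tool frame: the origin (TCP) lies between the finger pads; the fingertips stand 17 mm ahead of it and the grasp point (between the pads) lies 2 mm behind it (tips_ahead is the z of the fingertips in the tool frame, in m); z points along the fingers, y is the direction in which the jaws open and shut (so a half turn about z gives the same grasp; the last joint's range is limited). The gripper opens to 85 mm and grips with 20 to 120 N. Pads are 22 mm wide; open, the fingers measure 114 mm over their backs; the gripper's body (76 mm by 85 mm) begins 54 mm behind the grasp point. The pads swing forward as they close: fully open they stand 13 mm farther back than shut.
Start: joints at [-1.098, 0.689, -0.195, 1.565, 0.157, 0.902, -0.215], TCP at [0.266, 0.566, 0.248] pointing down, gripper open.
Joint ranges: [-3.01, 3.01], [-0.46, 2.08], [-1.47, 1.51], [0.13, 2.56], [-1, 4.14], [0.04, 2.09], [-2.66, 2.66]. Speed limits (rad/s): [2.57, 2.57, 3.14, 3.14, 3.14, 3.14, 3.14].

INTERFACE

Orientations are given as a rotation vector (axis times angle).
In Python, from rig import * gives the robot as it stands.
- The arm moves only by the tool play_rows, never from a script. Its argument "steps" is text: rows parted by semicolons, each of 5 numbers parted by spaces: the shift along the tool's x, y, z in mm, then the turn about the tool's z in degrees, then the finger opening in mm, from 0 to 85.4. In form: tx ty tz yaw hand; .... A call has exactly 5 rows; each row is the pose to reach, as a shift and turn from the pose commanded when the call began, along the tool's axes at that moment; what a row does not reach only later rows make up. A row lasts 1/12 s, in which the tool goes at most 41.7 mm and 7.16 degrees, less where a joint would pass 70% of its speed; a pose out of reach is approached as far as the arm can. A call with a gripper value outside its range is refused whole. The fingers move at their own pace and stop on an object; "grip_force" is the grip in N (left out, the last holds). Time passes only in rows, so rows that repeat a pose let the fingers close, or fill a call up. It gives the time, the measured TCP pose, the force and the opening at its end, in the units of the state.
- get_obs(): the state, without advancing time (a new reading comes with each control period).
- get_image(name): name is "scene" or "top" or "wrist"; returns the picture (400x640x3 uint8, red, green, blue); there is no depth.
- camera_info(name): a dict with "intrinsics" (3x3 intrinsics, pixels), "R" (3x3) and "t" (3): a world point X has camera coordinates R X + t. Camera axes: x right, y down, z forward; pixel columns grow to the right and rows downward; lengths in m; the calibration is good to about 2 mm. A picture is of the moment at which its call begins: read the wrist's pose just before it. camera_info takes no time and is no camera call; for the wrist camera it gives the pose at the moment of the call.
- job_done(): hands the job in, once; it reports no verdict.
The state is a dict: "time": time; "joint_pos": joint angles; "qvel": joint speeds; "effort": joint torques, N m; "tcp_pos": TCP position; "tool_rot": TCP orientation; "wrist_force": force on the tool from outside, world axes, zero at the start; "moment": the same for the moment, N m; "width": opening from 0.0 (shut) to 1.0 (fully open).
Only numpy, scipy, OpenCV 4.12 (cv2) and the standard library are available. Lean on these libraries where they do the work, as an engineer would, in place of code of your own. Each camera call takes 0.05 s, during which the arm holds its last target.

TASK

On top of the control chassis, one of the four breaker buttons in the row has tripped and popped up: push it gently with the fingertips until it is fully home, level with its three neighbours. Then gently press the wider of the two round push buttons (START) fully down and let it spring back, and withdraw. Do not touch the other breakers or the smaller (STOP) button, do not lean on the chassis, and leave the loose parts where they are; nothing is to be picked up.

Things in the scene. Friction and masses are not known exactly. Their poses are not given: they have to be found in the camera images.
- chassis: aluminium power-supply chassis, 190 (x) x 220 (y) x 62 mm high, screwed to a white plastic board 250 x 320 x 18 mm; it cannot move. Origin on the table under its centre; its own z up. Its flat top face is 80 mm above the table. Breaker row along its own y, 60 mm to its own +x (far side); START and STOP 55 mm to its own -x (near side)
- breaker_a (a joint): travel of breaker button a in m: 0 is fully popped up, 0.012 is fully home (pushed straight down to its stop). It stays where it is left; about 4 N moves it. The tripped one starts at 0 to 0.003, the others at 0.012; any of the four places in the row may hold any breaker
- breaker_a_top (a point): centre of the flat top face of breaker button a: black round button 14 mm dia in a dark steel bezel (23 mm dia, 4 mm high) on the chassis top, four in a row 46 mm apart. Fully popped up its top is 19 mm above the chassis top, fully home 7 mm
- breaker_b (a joint): travel of breaker button b in m: 0 is fully popped up, 0.012 is fully home (pushed straight down to its stop). It stays where it is left; about 4 N moves it. The tripped one starts at 0 to 0.003, the others at 0.012; any of the four places in the row may hold any breaker
- breaker_b_top (a point): centre of the flat top face of breaker button b: black round button 14 mm dia in a dark steel bezel (23 mm dia, 4 mm high) on the chassis top, four in a row 46 mm apart. Fully popped up its top is 19 mm above the chassis top, fully home 7 mm
- breaker_c (a joint): travel of breaker button c in m: 0 is fully popped up, 0.012 is fully home (pushed straight down to its stop). It stays where it is left; about 4 N moves it. The tripped one starts at 0 to 0.003, the others at 0.012; any of the four places in the row may hold any breaker
- breaker_c_top (a point): centre of the flat top face of breaker button c: black round button 14 mm dia in a dark steel bezel (23 mm dia, 4 mm high) on the chassis top, four in a row 46 mm apart. Fully popped up its top is 19 mm above the chassis top, fully home 7 mm
- breaker_d (a joint): travel of breaker button d in m: 0 is fully popped up, 0.012 is fully home (pushed straight down to its stop). It stays where it is left; about 4 N moves it. The tripped one starts at 0 to 0.003, the others at 0.012; any of the four places in the row may hold any breaker
- breaker_d_top (a point): centre of the flat top face of breaker button d: black round button 14 mm dia in a dark steel bezel (23 mm dia, 4 mm high) on the chassis top, four in a row 46 mm apart. Fully popped up its top is 19 mm above the chassis top, fully home 7 mm
- start (a joint): travel of START in m: 0 is up, 0.006 fully down; springs back when let go, 5 N presses it fully down
- start_top (a point): centre of the top of START, the wider black round push button, 36 mm dia, in a steel housing on the chassis top, its top 22 mm above the chassis top when up (housing 12 mm high); START and STOP sit side by side 100 mm apart on the near side of the chassis top and may be swapped
- stop (a joint): travel of STOP in m: 0 is up; springs back like START; must not be pressed
- stop_top (a point): centre of the top of STOP, the smaller black round push button, 20 mm dia, in a steel housing, its top 22 mm above the chassis top when up (housing 12 mm high)
- standoff_1: loose brass standoff, 18 mm dia, 24 mm tall, standing on the chassis top between the breaker row and the two push buttons; origin at the centre of its underside; leave alone
- standoff_2: second brass standoff, same size, also standing on the chassis top; leave alone
- tape: roll of tape lying flat on the table left of the chassis, 90 mm dia, 24 mm high; origin at the centre of its underside; leave alone
- screwdriver: screwdriver lying on the table right of the chassis; origin under its middle; leave alone
- finial: brass lamp finial standing on the table, 40 mm dia, 52 mm high; origin at the centre of its underside; leave alone
- screw_tub: grey open tub standing on the table, 70 mm dia, 45 mm high; origin at the centre of its underside; leave alone
- drill: cordless drill lying on its side on the table right of the chassis, 60 mm high, about 260 x 185 mm; origin under its barrel; leave alone

How it is judged:
By the outcome, as a careful person would: the job done as asked, in the order asked, and still so for the second after the job is handed in, with the robot touching nothing.
It also fails if it takes over 42 s, if anything falls off the work surface, if the arm or the gripper's body presses on something with over 40 N, if the wrist force passes 120 N, or if a joint passes its speed limit or range.

## Working session

There is one attempt and no reset: what is moved stays moved. The work goes in short steps, Python scripts to look and compute and a tool call to move; the robot and the scene stay as the last step left them, time stands still between calls to the robot, and variables do not carry over. Pictures are saved under pics/ and viewed, and the job is handed in when it is done.

Besides the shell and the picture viewer there is one more tool, called after "Call:" as a command line: name --argument value ..., lists and objects as JSON in quotes. play_rows: Moves the arm, as the interface text tells. Its arguments: {"type":"object","properties":{"steps":{"type":"string"},"grip_force":{"type":"number"}},"required":["steps"]}

```bash
mkdir -p pics; ls; python3 - <<'E'
from rig import *
import cv2
o=get_obs(); print(o)
for n in ["scene","top","wrist"]:
    c=camera_info(n); print(n,c)
    im=get_image(n); cv2.imwrite(f"pics/{n}0.png",im[:,:,::-1])
E
```

```text
pics
{'time': 0.0, 'joint_pos': array([-1.09820502,  0.68997637, -0.19451971,  1.56635312,  0.15731164,
        0.90251373, -0.21508365]), 'qvel': array([-0.00126276,  0.00027771, -0.00295498, -0.0017592 ,  0.00033539,
        0.00069354, -0.0008472 ]), 'effort': array([ 1.16214225e-03, -5.39610100e+01, -1.26563419e+00, -1.58543408e+01,
        9.25795088e-03,  9.48654197e-03, -1.10382820e-05]), 'tcp_pos': array([0.26530789, 0.56520402, 0.24748651]), 'tool_rot': array([-6.83504131e-01, -3.06606718e+00,  2.88733073e-03]), 'wrist_force': array([ 0.79081241, -1.02958203,  0.04948889]), 'moment': array([ 0.01044601, -0.01501184, -0.01887728]), 'width': 0.9976266895235666}
scene {'intrinsics': array([[388.07469923,   0.        , 315.93509932],
       [  0.        , 388.07469923, 197.14826577],
       [  0.        ,   0.        ,   1.        ]]), 'R': array([[ 0.70736887,  0.70672634, -0.012929  ],
       [ 0.56563221, -0.57692634, -0.58925054],
       [-0.42389796,  0.40950443, -0.80784692]]), 't': array([-0.44306637, -0.23621929,  1.29805014])}
top {'intrinsics': array([[392.57569908,   0.        , 312.66143849],
       [  0.        , 392.57569908, 202.58484656],
       [  0.        ,   0.        ,   1.        ]]), 'R': array([[-0.12238638, -0.9924771 , -0.00328409],
       [-0.97017914,  0.12033297, -0.21041011],
       [ 0.2092224 , -0.02256517, -0.97760769]]), 't': array([0.11940356, 0.58375031, 0.94525504])}
wrist {'intrinsics': array([[321.21135631,   0.        , 329.48860235],
       [  0.        , 321.21135631, 199.4881831 ],
       [  0.        ,   0.        ,   1.        ]]), 'R': array([[ 0.42441323,  0.90546797, -0.00108427],
       [ 0.87106923, -0.40796225,  0.27350539],
       [ 0.24720803, -0.11702378, -0.96186986]]), 't': array([-0.62505591, -0.03586467,  0.37731724])}
```

View pics/scene0.png

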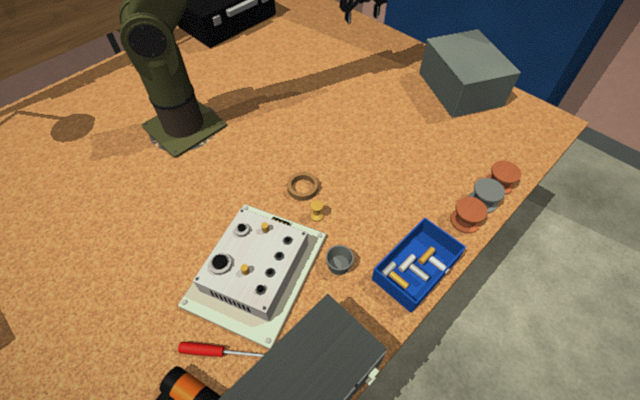

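View pics/top0.png

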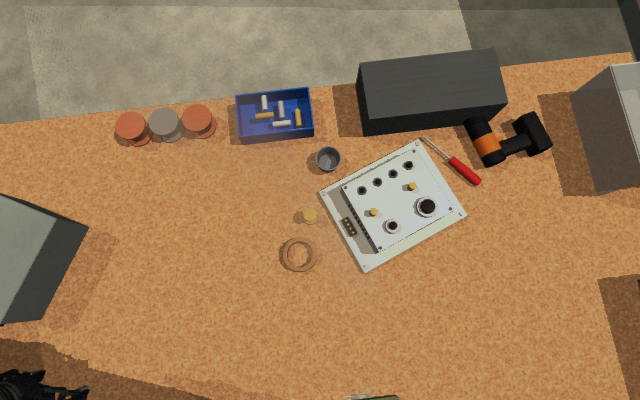

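View pics/wrist0.png

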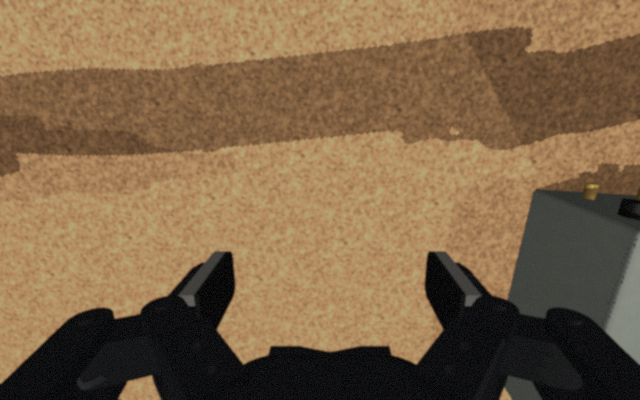

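```bash
python3 - <<'E'
import cv2
a=cv2.imread("pics/scene0.png")[195:350,170:340]; cv2.imwrite("pics/s0z.png",cv2.resize(a,None,fx=4.5,fy=3.8,interpolation=2)[:600,:800])
a=cv2.imread("pics/top0.png")[130:280,310:480]; cv2.imwrite("pics/t0z.png",cv2.resize(a,None,fx=4,fy=4,interpolation=2))
E
```

```text
(no output)
```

View pics/s0z.png

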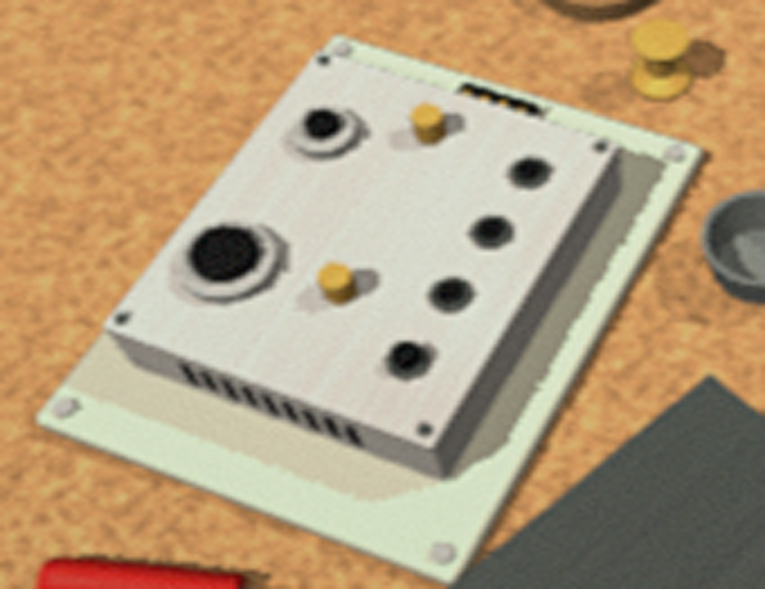

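View pics/t0z.png

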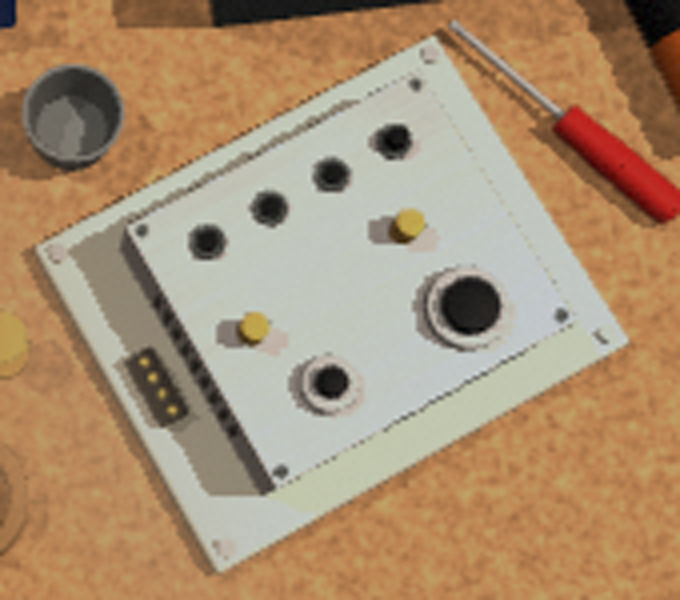

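```bash
cat > fit.py <<'E'
from rig import *
import numpy as np
from scipy.optimize import least_squares
cs={n:camera_info(n) for n in ["scene","top"]}
def proj(c,X):
    p=c["intrinsics"]@(c["R"]@X+c["t"]); return p[:2]/p[2]
S=np.array([[224,254],[321,124],[531,172],[493,231],[452,293],[407,358]],float)
S=(S+.5)/[4.5,3.8]-.5+[170,195]
T=np.array([[471,304],[331,381],[207,241],[270,208],[332,173],[395,139]],float)
T=(T+.5)/4-.5+[310,130]
P=np.array([[-55,-50,102],[-55,50,102],[60,69,87],[60,23,87],[60,-23,87],[60,-69,87]])/1e3
def world(p,P):
    c,s=np.cos(p[2]),np.sin(p[2]); return np.c_[p[0]+c*P[:,0]-s*P[:,1],p[1]+s*P[:,0]+c*P[:,1],P[:,2]]
def res(p,trip,h,full=False,cams=("scene","top")):
    Q=P.copy(); Q[2+trip,2]=h
    W=world(p,Q); r=[]
    for n,o in (("scene",S),("top",T)):
        if n in cams: r.append(np.array([proj(cs[n],w) for w in W])-o)
    r=np.array(r); return r if full else r.ravel()
if __name__=="__main__":
  for trip in range(4):
    f=least_squares(lambda q:res(q[:3],trip,q[3]),[.6,-.1,-.4,.087])
    print(trip,f.x,f.cost)
    if trip==3: print(np.round(res(f.x[:3],3,f.x[3],True),1)); print(world(f.x[:3],P))
  for c in ("scene","top"):
    f=least_squares(lambda q:res(q[:3],3,.099,cams=(c,)),[.6,-.1,-.4]); print(c,f.x,f.cost)
E
python3 fit.py
```

```text
0 [ 0.57748825 -0.16469795  0.37858611  0.0828617 ] 2.7292740639942545
1 [ 0.5774862  -0.16470849  0.37819174  0.08304497] 2.762209741120052
2 [ 0.57750531 -0.16472014  0.3776756   0.08456558] 3.025313587924119
3 [ 0.57754923 -0.16472741  0.37771642  0.08715865] 3.1908283062157747
[[[-0.5 -0.9]
  [-0.3 -0.9]
  [-0.5 -0.7]
  [-0.6 -0.5]
  [-0.5 -0.3]
  [ 0.   0.1]]

 [[ 0.1 -0.7]
  [ 0.2 -0.6]
  [-0.1 -0.7]
  [-0.1 -0.9]
  [-0.  -0.6]
  [-0.3 -0.4]]]
[[ 0.54486616 -0.23148681  0.102     ]
 [ 0.50798628 -0.13853589  0.102     ]
 [ 0.60787266 -0.07846335  0.087     ]
 [ 0.62483741 -0.12122077  0.087     ]
 [ 0.64180215 -0.1639782   0.087     ]
 [ 0.6587669  -0.20673562  0.087     ]]
scene [ 0.58022    -0.16554201  0.38219582] 0.8123384540007725
top [ 0.57539498 -0.16396011  0.37741988] 0.9055311417119698
```

```bash
python3 - <<'E'
import cv2
a=cv2.imread("pics/top0.png")[40:180,330:530]; cv2.imwrite("pics/t0b.png",cv2.resize(a,None,fx=4,fy=4,interpolation=2))
a=cv2.imread("pics/top0.png")[170:400,0:160]; b=cv2.imread("pics/scene0.png")[20:125,400:540]; cv2.imwrite("pics/t0c.png",cv2.resize(a,None,fx=2.6,fy=2.6,interpolation=2));cv2.imwrite("pics/s0c.png",cv2.resize(b,None,fx=4,fy=4,interpolation=2))
E
```

```text
(no output)
```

View pics/t0b.png

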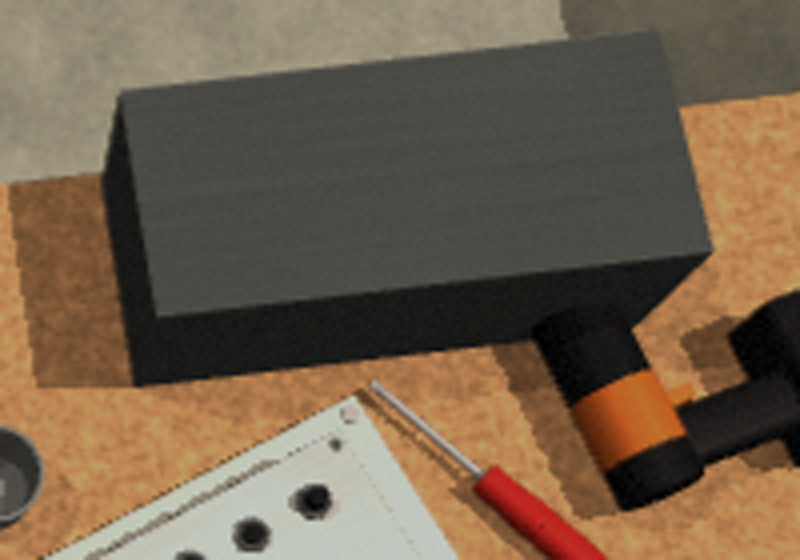

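View pics/t0c.png

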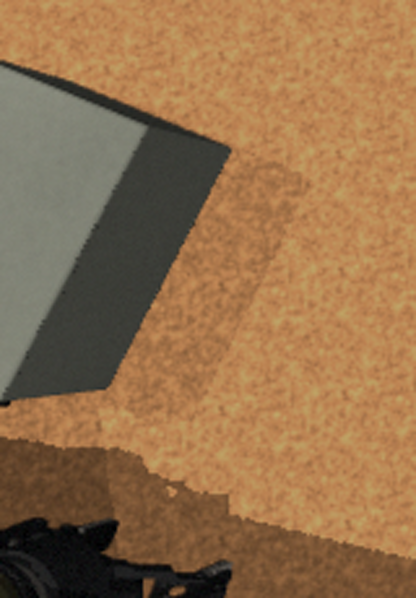

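View pics/s0c.png

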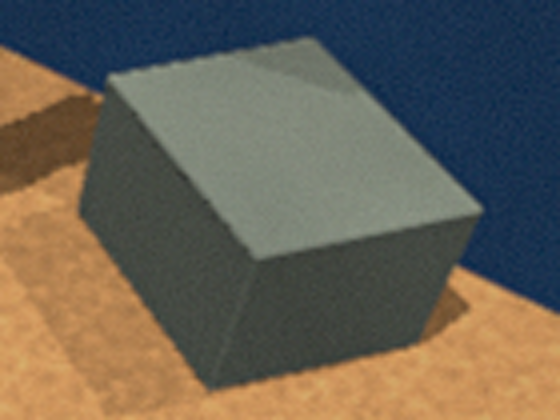

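```bash
python3 - <<'E'
from fit import *
from scipy.spatial.transform import Rotation as Ro
def ground(n,uv,z=0):
    c=cs[n]; d=c["R"].T@np.linalg.solve(c["intrinsics"],[*uv,1]); o=-c["R"].T@c["t"]; return o+d*(z-o[2])/d[2]
def tri(a,b):
    A=[]
    for n,uv in (("scene",a),("top",b)):
        M=cs[n]["intrinsics"]@np.c_[cs[n]["R"],cs[n]["t"]]
        A+= [uv[0]*M[2]-M[0],uv[1]*M[2]-M[1]]
    v=np.linalg.svd(np.array(A))[2][-1]; return v[:3]/v[3]
print("dark bottom NL",ground("top",(363.75,136.25)),"top",tri((330,296),(369.5,118.75)))
print("dark bottom right",ground("top",(488,125)))
print("grey",ground("top",(42,319)),ground("top",(88.8,227.7)),tri((465,85),(57,219)))
R=Ro.from_rotvec(get_obs()["tool_rot"]).as_matrix(); print(R)
c=camera_info("wrist"); print("cam pos",-c["R"].T@c["t"]," in tool",R.T@(-c["R"].T@c["t"]-get_obs()["tcp_pos"])); print((c["R"]@R).round(3))
E
```

```text
dark bottom NL [ 0.78014955 -0.12160207  0.        ] top [ 0.78513939 -0.11986683  0.11205234]
dark bottom right [ 0.77004902 -0.47738605  0.        ]
grey [0.38914458 0.77340341 0.        ] [0.6128761  0.65304569 0.        ] [0.6171958  0.65707578 0.13289622]
[[-9.05292140e-01  4.24789187e-01 -5.36689611e-04]
 [ 4.24789517e-01  9.05291136e-01 -1.35099833e-03]
 [-8.80291348e-05 -1.45102829e-03 -9.99998943e-01]]
cam pos [0.20326535 0.59555056 0.37217443]  in tool [ 0.06904187  0.00078854 -0.12454263]
[[ 0.     1.    -0.001]
 [-0.962  0.    -0.273]
 [-0.273  0.001  0.962]]
```

Call:
play_rows --steps "-32 -24 0 0 0; -64 -49 0 0 0; -95 -73 0 0 0; -127 -98 0 0 0; -159 -123 0 0 0" --grip_force 20

```text
time: 0.57
tcp_pos: [0.3576, 0.3851, 0.2481]
tool_rot: [-0.683, -3.066, 0.001]
wrist_force: [1.5, -0.1, -0.5]
width: 0.3
```

Call:
play_rows --steps "-32 -24 0 0 0; -64 -49 0 0 0; -95 -73 0 0 0; -127 -98 0 0 0; -159 -123 0 0 0"

```text
time: 0.98
tcp_pos: [0.4493, 0.2062, 0.2483]
tool_rot: [-0.683, -3.066, 0.0]
wrist_force: [0.4, -0.2, 0.1]
width: -0.002
```

Call:
play_rows --steps "-32 -24 0 0 0; -64 -49 0 0 0; -95 -73 0 0 0; -127 -98 0 0 0; -159 -123 0 0 0"

```text
time: 1.4
tcp_pos: [0.541, 0.0272, 0.2482]
tool_rot: [-0.684, -3.066, -0.0]
wrist_force: [1.6, 0.8, -0.3]
width: 0.005
```

Call:
play_rows --steps "-32 -24 0 0 0; -64 -49 0 0 0; -95 -73 0 0 0; -127 -98 0 0 0; -159 -123 0 0 0"

```text
time: 1.82
tcp_pos: [0.6325, -0.1517, 0.2481]
tool_rot: [-0.684, -3.066, -0.0]
wrist_force: [1.0, -0.9, -0.6]
width: 0.001
```

```bash
cat > look.py <<'E'
from rig import *
import cv2,sys,pickle
n=sys.argv[1]; tag=sys.argv[2]
c=camera_info(n); o=get_obs(); im=get_image(n)
cv2.imwrite(f"pics/{tag}.png",im[:,:,::-1]); pickle.dump((c,o),open(f"pics/{tag}.pkl","wb"))
print(o["tcp_pos"],o["time"])
E
python3 look.py wrist w1
```

```text
[ 0.63254714 -0.15172433  0.24806234] 1.8167
```

View pics/w1.png

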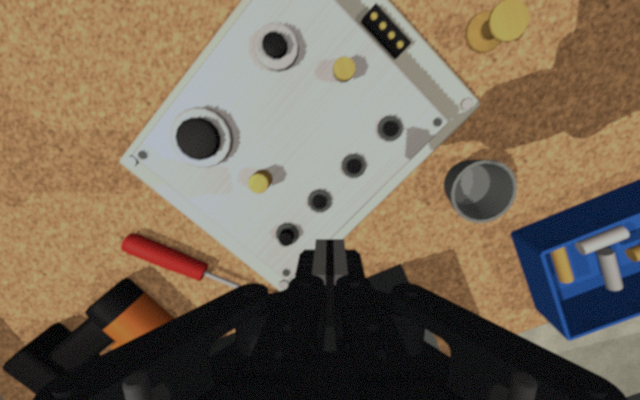

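```bash
python3 - <<'E'
import cv2
a=cv2.imread("pics/w1.png")[110:255,260:420]; cv2.imwrite("pics/w1z.png",cv2.resize(a,None,fx=4,fy=4,interpolation=2))
a=cv2.imread("pics/w1.png")[20:180,160:320]; cv2.imwrite("pics/w1y.png",cv2.resize(a,None,fx=3,fy=3,interpolation=2))
E
```

```text
(no output)
```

View pics/w1z.png

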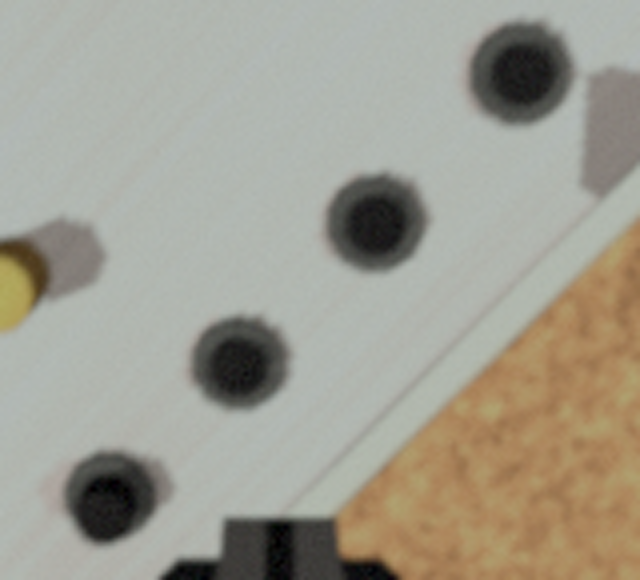

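View pics/w1y.png

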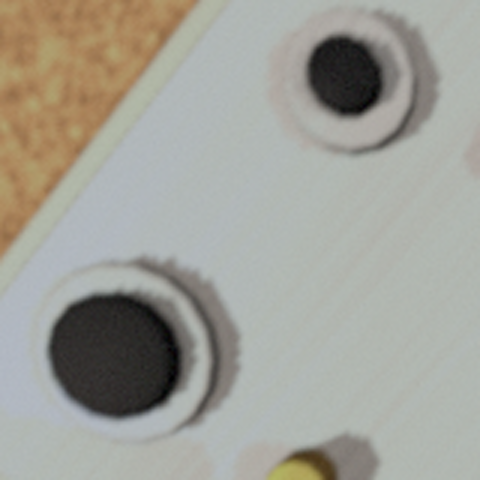

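```bash
cat > fitw.py <<'E'
from fit import *
import pickle
c,o=pickle.load(open("pics/w1.pkl","rb"))
U=np.array([[523,73],[377,222],[239,362],[105,508]],float); U=(U+.5)/4-.5+[260,110]
V=np.array([[115,355],[345,75]],float); V=(V+.5)/3-.5+[160,20]
O=np.r_[V,U]
def rw(p,h):
    Q=P.copy(); Q[5,2]=h
    return np.array([proj(c,w) for w in world(p,Q)])-O
f=least_squares(lambda q:rw(q[:3],q[3]).ravel(),[.58,-.16,.38,.095])
print(f.x,f.cost); print(rw(f.x[:3],f.x[3]).round(1))
W=world(f.x[:3],P); print(W[[0,5]])
from scipy.spatial.transform import Rotation as Ro
R=Ro.from_rotvec(o["tool_rot"]).as_matrix()
for w,h in ((W[5],f.x[3]),(W[0],.102)):
    print("tool shift mm", 1e3*R.T@(np.r_[w[:2],h+.017]-o["tcp_pos"]))
E
python3 fitw.py
```

```text
[ 0.5777827  -0.16570741  0.37520364  0.09030162] 8.797384287406322
[[-2.4  0.3]
 [-0.4 -2.2]
 [ 1.4  0.1]
 [ 0.7  1. ]
 [ 0.3  1.7]
 [ 0.6  0.2]]
[[ 0.54493198 -0.23238447  0.102     ]
 [ 0.65889456 -0.20791957  0.087     ]]
tool shift mm [-47.82261945 -39.68359531 140.72626178]
tool shift mm [  44.94677678 -110.26041088  129.08133364]
```

Call:
play_rows --steps "-24 -20 20 0 0; -48 -40 40 0 0; -48 -40 75 0 0; -48 -40 105 0 0; -48 -40 108 0 0"

```text
time: 2.28
tcp_pos: [0.6541, -0.2059, 0.1336]
tool_rot: [-0.682, -3.054, -0.0]
wrist_force: [-0.8, 1.3, -1.1]
width: 0.001
```

```bash
python3 look.py wrist w2; python3 look.py scene s2; python3 - <<'E'
import cv2
a=cv2.imread("pics/w2.png")[60:360,130:530]; cv2.imwrite("pics/w2z.png",cv2.resize(a,None,fx=2,fy=2,interpolation=2))
a=cv2.imread("pics/s2.png")[170:320,170:370]; cv2.imwrite("pics/s2z.png",cv2.resize(a,None,fx=4,fy=4,interpolation=2))
E
```

```text
[ 0.65407683 -0.2058694   0.13361067] 2.2833
[ 0.65556548 -0.20545199  0.13607624] 2.3333
```

View pics/w2z.png

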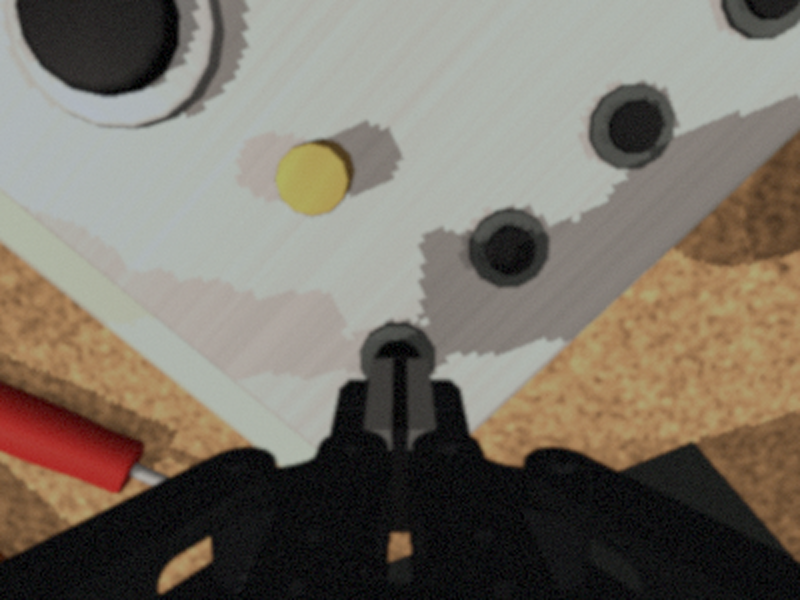

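View pics/s2z.png

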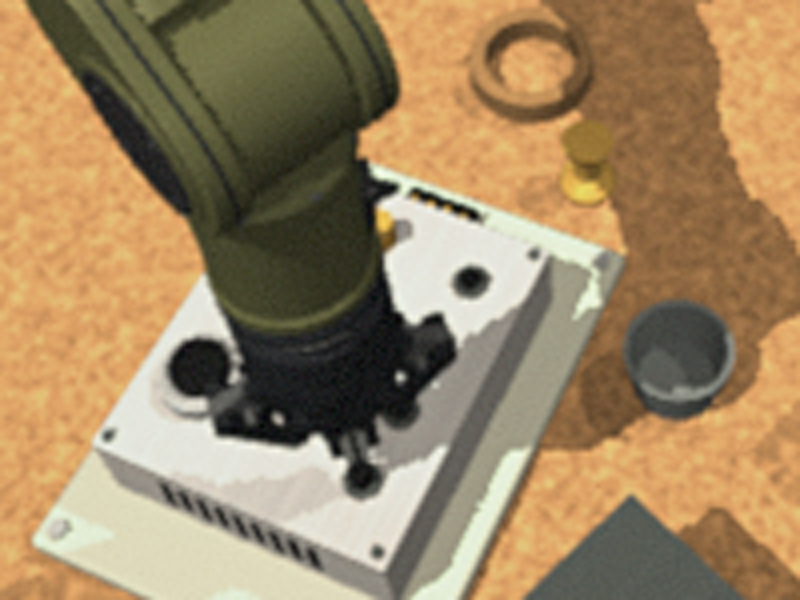

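Call:
play_rows --steps "0 0 0 0 0; 0 0 0 0 0; 0 0 0 0 0; 0 0 0 0 0; 0 0 0 0 0"

```text
time: 2.8
tcp_pos: [0.6593, -0.2064, 0.1415]
tool_rot: [0.683, 3.065, -0.0]
wrist_force: [-0.2, 0.3, -0.0]
width: -0.002
```

```bash
python3 look.py wrist w3; python3 - <<'E'
import cv2
a=cv2.imread("pics/w3.png")[0:300,90:490]; cv2.imwrite("pics/w3z.png",cv2.resize(a,None,fx=2,fy=2,interpolation=2))
E
```

```text
[ 0.65927097 -0.20639219  0.14150422] 2.8
```

View pics/w3z.png

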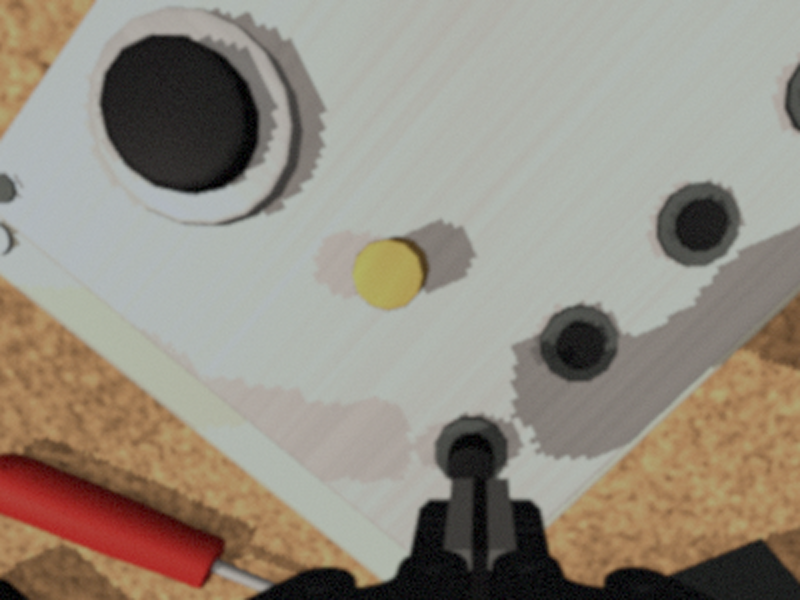

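```bash
cat > fitw3.py <<'E'
from fit import *
import pickle
c,o=pickle.load(open("pics/w3.pkl","rb"))
O=np.array([[180,113],[702,223],[580,345],[471.5,452]]);O=(O+.5)/2-.5+[90,0]
Q=np.array([[-55,-50,102],[60,23,87],[60,-23,87],[60,-69,84]])/1e3
rw=lambda p: np.array([proj(c,w) for w in world(p,Q)])-O
f=least_squares(lambda q:rw(q).ravel(),[.58,-.16,.38])
print(f.x,f.cost); print(rw(f.x).round(1))
W=world(f.x,Q); print(W[[0,3]])
from scipy.spatial.transform import Rotation as Ro
R=Ro.from_rotvec(o["tool_rot"]).as_matrix()
for w,h in ((W[3],.087),(W[0],.102)):
    print("tool shift mm", 1e3*R.T@(np.r_[w[:2],h+.017]-o["tcp_pos"]))
print(proj(c,o["tcp_pos"]+R@[0,0,.017])*2-[180,0], R.round(3))
E
python3 fitw3.py
```

```text
[ 0.57759103 -0.16505305  0.37385744] 17.6124730162678
[[-4.4 -1.3]
 [ 2.6  0.9]
 [ 2.   1. ]
 [ 0.6  1. ]]
[[ 0.54465059 -0.23168582  0.102     ]
 [ 0.65864599 -0.20737436  0.084     ]]
tool shift mm [ 0.21750716 -1.1671661  37.50349171]
tool shift mm [ 93.06467621 -71.59118098  22.30937027]
[475.38547973 513.96959597] [[-0.905  0.425  0.002]
 [ 0.425  0.905 -0.   ]
 [-0.002  0.    -1.   ]]
```

Call:
play_rows --steps "0 -1 10 0 0; 0 -1 18 0 0; 0 -1 22 0 0; 0 -1 25 0 0; 0 -1 28 0 0"

```text
time: 3.27
tcp_pos: [0.6574, -0.2071, 0.1115]
tool_rot: [-0.683, -3.064, 0.0]
wrist_force: [-3.1, 1.3, 3.7]
width: -0.002
```

Call:
play_rows --steps "0 0 1 0 0; 0 0 2 0 0; 0 0 3 0 0; 0 0 4 0 0; 0 0 4 0 0"

```text
time: 3.68
tcp_pos: [0.6583, -0.2073, 0.1083]
tool_rot: [0.684, 3.066, 0.0]
wrist_force: [-1.2, 0.5, 0.8]
width: 0.002
```

Call:
play_rows --steps "0 0 1 0 0; 0 0 2 0 0; 0 0 3 0 0; 0 0 3 0 0; 0 0 3 0 0"

```text
time: 4.1
tcp_pos: [0.6586, -0.2073, 0.1052]
tool_rot: [0.684, 3.066, 0.0]
wrist_force: [-0.9, -0.0, 0.8]
width: 0.003
```

Call:
play_rows --steps "0 0 0.5 0 0; 0 0 1 0 0; 0 0 1.5 0 0; 0 0 1.5 0 0; 0 0 1.5 0 0"

```text
time: 4.52
tcp_pos: [0.6586, -0.2074, 0.1042]
tool_rot: [0.684, 3.066, 0.0]
wrist_force: [-2.1, 0.1, 5.8]
width: 0.001
```

Call:
play_rows --steps "0 0 0.5 0 0; 0 0 1 0 0; 0 0 1 0 0; 0 0 1 0 0; 0 0 1 0 0"

```text
time: 4.93
tcp_pos: [0.6586, -0.2074, 0.1041]
tool_rot: [0.684, 3.065, -0.0]
wrist_force: [-3.8, 0.3, 11.6]
width: 0.002
```

Call:
play_rows --steps "0 0 -3 0 0; 0 0 -12 0 0; 0 0 -35 0 0; 0 0 -60 0 0; 0 0 -60 0 0"

```text
time: 5.35
tcp_pos: [0.6619, -0.2078, 0.1681]
tool_rot: [0.682, 3.057, 0.001]
wrist_force: [1.1, -0.7, 0.7]
width: -0.004
```

Call:
play_rows --steps "15 -12 0 0 0; 35 -28 0 0 0; 35 -28 0 0 0; 35 -28 0 0 0; 35 -28 0 0 0"

```text
time: 5.77
tcp_pos: [0.6156, -0.2175, 0.163]
tool_rot: [0.683, 3.065, 0.001]
wrist_force: [-0.2, -0.1, 0.0]
width: 0.002
```

```bash
python3 look.py wrist w4; python3 look.py top t4;  python3 - <<'E'
import cv2
a=cv2.imread("pics/t4.png")[130:280,310:480]; cv2.imwrite("pics/t4z.png",cv2.resize(a,None,fx=4,fy=4,interpolation=2))
E
```

```text
[ 0.61563451 -0.21752535  0.16300803] 5.7667
[ 0.61602099 -0.2172061   0.16300194] 5.8167
```

View pics/w4.png

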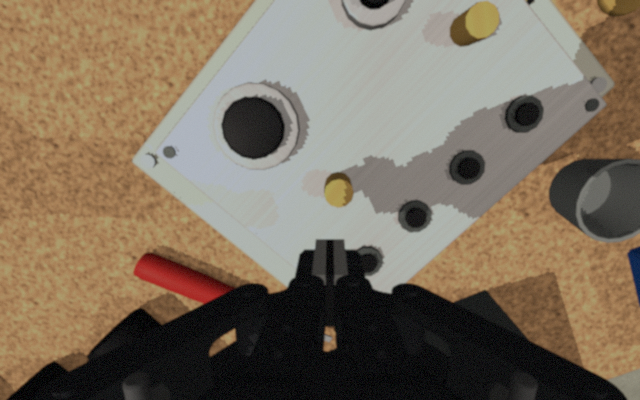

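View pics/t4z.png

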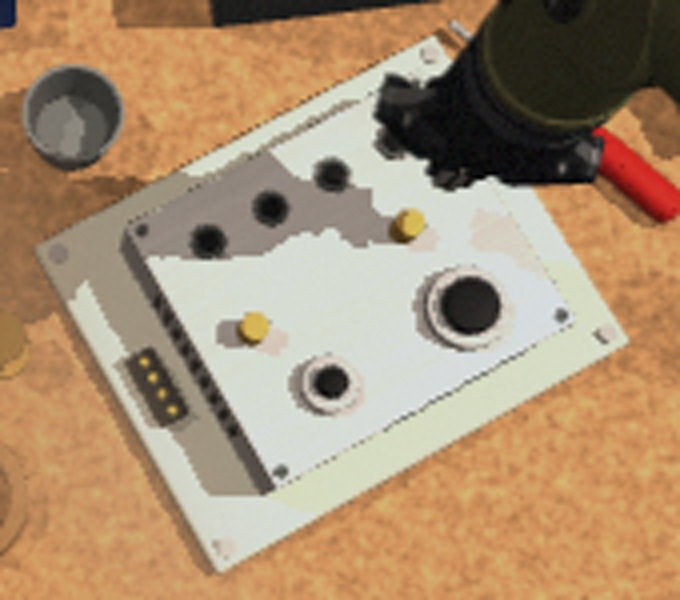

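Call:
play_rows --steps "25 -18 0 0 0; 50 -37 0 0 0; 59 -43 0 0 0; 59 -43 15 0 0; 59 -43 22 0 0"

```text
time: 6.28
tcp_pos: [0.543, -0.2316, 0.1401]
tool_rot: [0.684, 3.066, 0.0]
wrist_force: [0.8, -0.2, -0.3]
width: -0.003
```

Call:
play_rows --steps "0 0 0 0 0; 0 0 0 0 0; 0 0 0 0 0; 0 0 0 0 0; 0 0 0 0 0"

```text
time: 6.7
tcp_pos: [0.5437, -0.2315, 0.1411]
tool_rot: [0.683, 3.065, 0.0]
wrist_force: [0.3, 0.5, -0.6]
width: 0.001
```

```bash
python3 look.py wrist w5; python3 look.py top t5;  python3 - <<'E'
import cv2
a=cv2.imread("pics/t5.png")[130:280,310:480]; cv2.imwrite("pics/t5z.png",cv2.resize(a,None,fx=4,fy=4,interpolation=2))
a=cv2.imread("pics/w5.png")[100:400,190:540]; cv2.imwrite("pics/w5z.png",cv2.resize(a,None,fx=2,fy=2,interpolation=2))
E
```

```text
[ 0.54369234 -0.23149035  0.1411489 ] 6.7
[ 0.54353884 -0.23152744  0.14112224] 6.75
```

View pics/w5z.png

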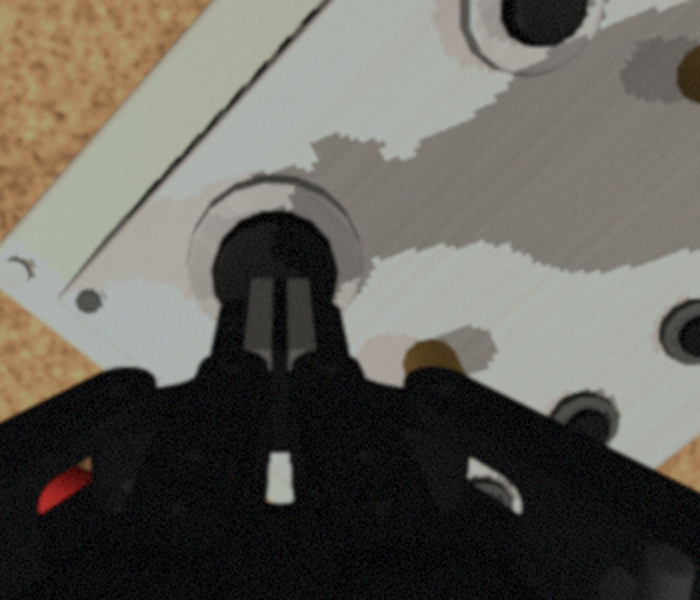

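View pics/t5z.png

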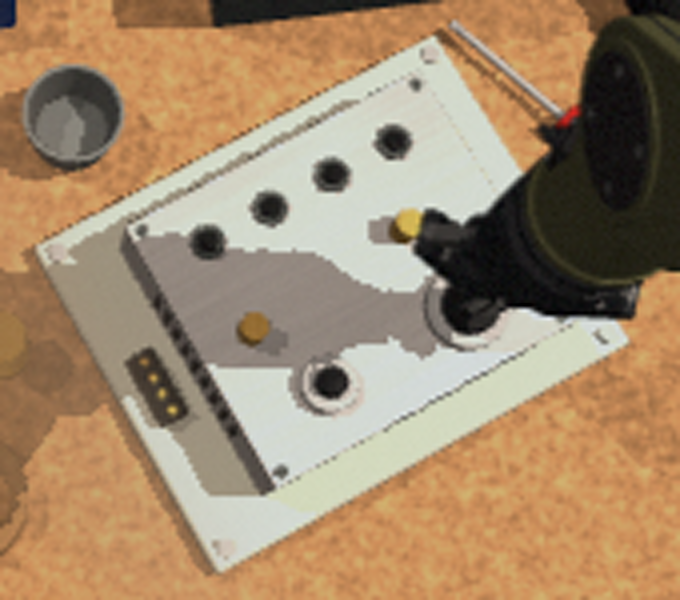

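```bash
python3 - <<'E'
import pickle,numpy as np
c,o=pickle.load(open("pics/w5.pkl","rb"))
uv=(np.array([275,273])+.5)/2-.5+[190,100]
d=c["R"].T@np.linalg.solve(c["intrinsics"],[*uv,1]); p=-c["R"].T@c["t"]; print(p+d*(.102-p[2])/d[2],o["tcp_pos"])
E
```

```text
[ 0.54217449 -0.23109861  0.102     ] [ 0.54369234 -0.23149035  0.1411489 ]
```

Call:
play_rows --steps "1 0 8 0 0; 1 0 15 0 0; 1 0 19 0 0; 1 0 22 0 0; 1 0 24 0 0"

```text
time: 7.22
tcp_pos: [0.5414, -0.231, 0.1161]
tool_rot: [-0.683, -3.064, -0.0]
wrist_force: [-2.2, 0.8, 3.1]
width: 0.002
```

Call:
play_rows --steps "0 0 1 0 0; 0 0 2 0 0; 0 0 3 0 0; 0 0 3 0 0; 0 0 3 0 0"

```text
time: 7.63
tcp_pos: [0.5415, -0.231, 0.1138]
tool_rot: [-0.683, -3.065, -0.0]
wrist_force: [-4.0, 1.5, 4.7]
width: 0.0
```

Call:
play_rows --steps "0 0 0.5 0 0; 0 0 1 0 0; 0 0 1.5 0 0; 0 0 1.5 0 0; 0 0 1.5 0 0"

```text
time: 8.05
tcp_pos: [0.5417, -0.2311, 0.1131]
tool_rot: [-0.684, -3.066, 0.0]
wrist_force: [-5.6, 1.6, 11.0]
width: -0.004
```

Call:
play_rows --steps "0 0 0.5 0 0; 0 0 1 0 0; 0 0 1 0 0; 0 0 1 0 0; 0 0 1 0 0"

```text
time: 8.47
tcp_pos: [0.5418, -0.2311, 0.1129]
tool_rot: [-0.684, -3.066, 0.001]
wrist_force: [-7.3, 2.8, 17.4]
width: -0.001
```

Call:
play_rows --steps "0 0 -4 0 0; 0 0 -12 0 0; 0 0 -35 0 0; 0 0 -70 0 0; 0 0 -100 0 0"

```text
time: 8.88
tcp_pos: [0.5434, -0.2314, 0.2128]
tool_rot: [0.683, 3.064, 0.001]
wrist_force: [0.9, -1.0, 0.1]
width: 0.002
```

Call:
play_rows --steps "0 0 -30 0 0; 35 15 -40 0 0; 70 30 -40 0 0; 105 45 -40 0 0; 140 60 -40 0 0"

```text
time: 9.3
tcp_pos: [0.4414, -0.1166, 0.2521]
tool_rot: [0.684, 3.062, 0.002]
wrist_force: [1.4, 1.2, -0.8]
width: 0.002
```

Call:
play_rows --steps "0 0 0 0 0; 0 0 0 0 0; 0 0 0 0 0; 0 0 0 0 0; 0 0 0 0 0"

```text
time: 9.72
tcp_pos: [0.4423, -0.1184, 0.2513]
tool_rot: [0.686, 3.064, 0.0]
wrist_force: [0.2, 0.4, 0.2]
width: 0.002
```

```bash
for n in wrist top scene; do python3 look.py $n ${n}6; done;  python3 - <<'E'
import cv2
a=cv2.imread("pics/top6.png")[130:280,310:480]; cv2.imwrite("pics/t6z.png",cv2.resize(a,None,fx=4,fy=4,interpolation=2))
a=cv2.imread("pics/scene6.png")[195:350,170:340]; cv2.imwrite("pics/s6z.png",cv2.resize(a,None,fx=4.5,fy=3.8,interpolation=2)[:600,:800])
E
```

```text
[ 0.44226265 -0.11836962  0.25129421] 9.7167
[ 0.44194082 -0.11827035  0.25118163] 9.7667
[ 0.44166527 -0.1181301   0.25112627] 9.8167
```

View pics/t6z.png

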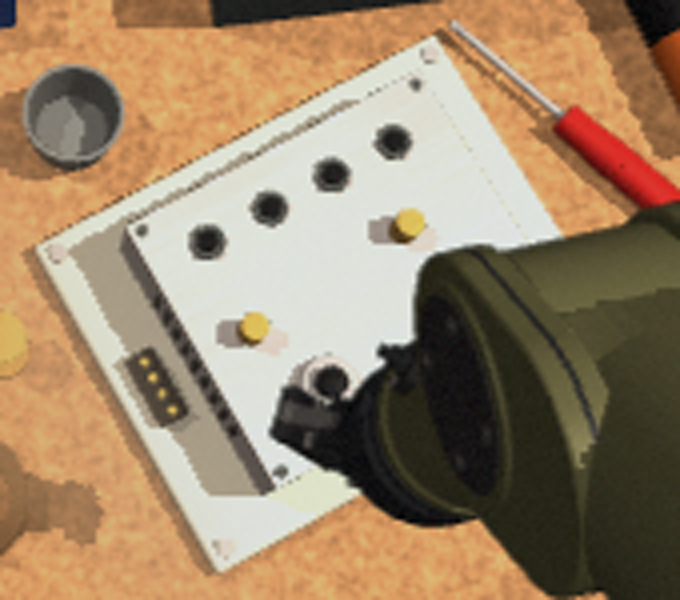

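View pics/s6z.png

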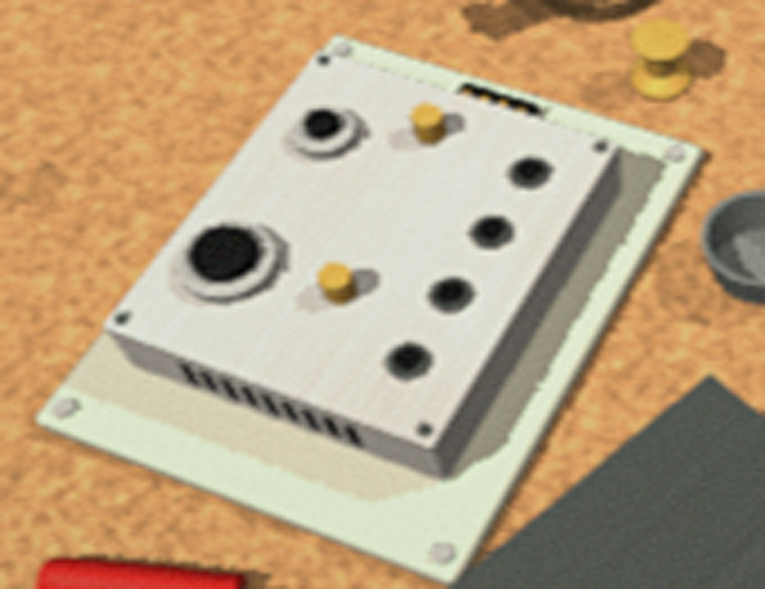

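View pics/wrist6.png

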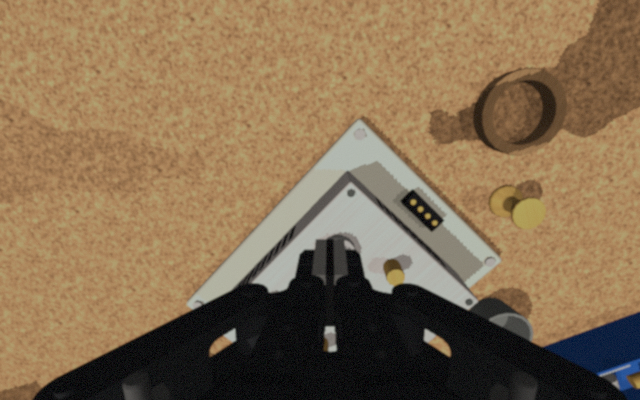

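The scene view shows breaker 4, at zoom pixel (408,360), now looking the same as the other three. START at (224,254) is back up, and the standoffs at (428,124) and (337,283) haven't moved. The arm is clear of everything.

```bash
python3 -c "
from rig import *
print(job_done()); print(get_obs()['time'])"
```

```text
the job is handed in; nothing more can be done
None
the job is handed in; nothing more can be done
```

I pushed the tripped breaker home, then pressed START fully down and let it spring back. I withdrew and handed the job in at about 9.8 s. It reports no verdict.

- **Breaker:** the tripped one was at the robot's right-hand end of the row, on the START side. I pushed it down with closed fingertips until they stopped at 87.1 mm above the table (nominal home is 87 mm). Pushing 1 mm further raised the force from 5.8 to 11.6 N with only 0.1 mm of movement, so it is on its stop.
- **START:** I pressed it near its centre until the fingertips bottomed at 96 mm, the full 6 mm of travel, with at most about 17 N upward at the wrist. I then lifted straight up.
- **Last pictures:** the pushed breaker looks the same as its three neighbours. START is back at its original place in the image, and both standoffs and STOP look unchanged. The wrist force is near zero with the gripper clear at TCP height 0.25 m.
- **Disagreement:** the wrist camera put START 2–3 mm off the fit from the other two cameras. That was well inside the 36 mm button, and a close look before pressing agreed with the fingertip position to within 2 mm.

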